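Fetch the V-block from behind the oil tin

ROBOT

A 6-joint arm with a two-finger parallel gripper is mounted at the origin on the work surface. World frame = base frame: x ahead of the robot, y to its left, z up, the work surface at z = 0. Lengths are in m, angles in rad, forces in N, time in s.
With the tool pointing down it reaches from about 0.4 to 0.925 m from the base axis. Payload 12.5 kg.
Tool frame: the origin (TCP) lies between the finger pads; the fingertips stand 25 mm ahead of it and the grasp point (between the pads) lies 6 mm ahead of it; z points along the fingers, x is the direction in which the jaws open and shut, and the axes are right-handed (so a half turn about z gives the same grasp; the last joint's range is limited). The gripper opens to 95 mm and grips with 3 to 60 N. Pads are 20 mm wide; open, the fingers measure 119 mm over their backs; the gripper's body (75 mm by 180 mm) begins 59 mm behind the grasp point.
Start: joints at [1.022, 0.491, 1.559, -0, 1.092, -0.106], TCP at [0.268, 0.565, 0.24] pointing down, gripper open.
Joint ranges: [-3.1, 3.1], [-0.84, 2.19], [0.05, 2.79], [-1.13, 4.28], [0.06, 2.93], [-2.69, 2.69]. Speed limits (rad/s): [2.22, 2.22, 2.79, 3.14, 3.14, 3.14].

INTERFACE

Orientations are given as a unit quaternion [x, y, z, w].
In Python, from workcell import bot, jaws, kinematics, vision, finish_job, nets, monitor gives the robot as it stands. Calls block until the motion is done:
- bot.move_pose(position, orientation): joint-space move of the TCP to a pose.
- bot.move_straight(position, orientation=None, velocity=0.15, guard=None): straight line of the TCP; orientation=None keeps the orientation; velocity is the mean speed in m/s. With guard (N) it stops when the force on the tool has changed by that much, and returns True; else False.
- bot.movej(angles): joint-space move.
- jaws.grip(opening, force=None): finger opening in m; force is the grip in N (None keeps the last); returns when the fingers have stopped.
- bot.hold(seconds).
- kinematics.ik(position, orientation): joint angles nearest the present ones, or None.
- vision.snapshot(name): name is "scene" or "top"; returns the picture (400x640x3 uint8, red, green, blue); there is no depth.
- vision.get_calibration(name): a dict with "fx", "fy", "cx", "cy" (pixels), "dist" ([k1, k2, p1, p2, k3] as OpenCV has them; the pictures are not rectified), "R" (3x3) and "t" (3): a world point X has camera coordinates R X + t. Camera axes: x right, y down, z forward; pixel columns grow to the right and rows downward; lengths in m; the calibration is good to about 2 mm. A picture is of the moment at which its call begins. get_calibration takes no time and is no camera call.
A pose or a line that the arm cannot do raises bot.MotionError and nothing moves.
- finish_job(): hands the job in, once; it reports no verdict.
Trained networks look in the newest picture that a camera, given by its name, has taken for a name from the list of things; names that differ only in an ending like _2 or _b are one class to them, and where a whole thing is asked for, a point or a joint stands for the part that bears it (a point fixed in the world has none). Each returns a list of dicts, best first, with "p" (0 to 1); they miss things now and then, are a little off and sometimes report something else, mostly with a low value. They report only what shows in the picture. A call takes as long as a camera call. They do not tell look-alikes from the thing itself.
- nets.spot_in(thing, camera): "at" ([x, y, z] in m, in world coordinates, good to about 4 mm: the middle of the surface that is visible of it).
Readings, each from a call of its own:
- monitor.current_time_s(): time.
- monitor.current_joint_pos(): joint angles.
- monitor.current_qvel(): joint speeds.
- monitor.current_effort(): joint torques, N m.
- monitor.current_ee_pos(): TCP position.
- monitor.current_orientation(): TCP orientation.
- monitor.current_wrist_force(): force on the tool from outside, world axes, zero at the start.
- monitor.current_torque(): the same for the moment, N m.
- monitor.current_opening(): finger opening in m.
Only numpy, scipy, OpenCV 4.12 (cv2) and the standard library are available. Lean on these libraries where they do the work, as an engineer would, in place of code of your own. Each camera call takes 0.05 s, during which the arm holds its last target. There are 200 camera calls.

TASK

The V-block is kept at the back of the black storage tray, behind one of the two oil tins. Move the tin that stands in front of it aside onto the bench, set the V-block down gently, groove up, in the middle of the granite surface plate and square with the plate's edges, then stand the tin back in the tray squarely where it was. Keep the tins upright, do not drop the V-block, and leave everything else, the other tin and what is behind it included, as it is.

Things in the scene. Friction and masses are not known exactly. Their poses are not given: they have to be found in the camera images.
- v_block: ground steel V-block, 40 mm (x) x 45 mm (y) x 40 mm tall, 0.42 kg; its 90 degree groove, 32 mm wide at the top, runs along its x; the two flat sides across y (45 mm apart) each have a clamp slot 6 mm high and 5 mm deep at 14 to 20 mm height. Stands at the back of one bay of the tray with its groove pointing about fore and aft, 2 to 13 mm behind a tin. Origin: centre of the underside
- red_tin: oblong red oil tin with a white label band, 50 x 100 mm (x, y) and 120 mm tall, part full, about 0.3 to 0.6 kg. On top a black carrying strap runs along y: a bar 14 mm wide (x), 10 mm thick, from y -34 to +22 mm, between 142 and 152 mm above the underside, with a clear 22 mm below it; best pinched across x at its point red_tin_strap. A black screw cap 21 mm across, 12 mm high sits at y +34 mm. Origin: centre of the underside
- yellow_tin: oblong yellow oil tin with a white label band, 50 x 100 mm (x, y) and 120 mm tall, part full, about 0.3 to 0.6 kg. On top a black carrying strap runs along y: a bar 14 mm wide (x), 10 mm thick, from y -34 to +22 mm, between 142 and 152 mm above the underside, with a clear 22 mm below it; best pinched across x at its point yellow_tin_strap. A black screw cap 21 mm across, 12 mm high sits at y +34 mm. Origin: centre of the underside
- red_tin_strap (a point): centre of grip of the red tin's strap, above the middle of the tin, 147 mm above its underside
- yellow_tin_strap (a point): centre of grip of the yellow tin's strap, above the middle of the tin, 147 mm above its underside
- tray: fixed black sheet-steel storage tray, 116 mm (x) x 309 mm (y), its open front to its own -x. Floor 3 mm thick, walls 3 mm: back, two ends and a middle divider (across y) 45 mm high, front lip 20 mm high. Two bays, each 110 mm deep and 150 mm wide inside, centred at y -76.5 and +76.5 mm; each holds a tin in front and a block behind. The bench straight in front of each tin is clear for at least 100 mm before the tray. Origin: centre of the underside, on the bench
- surface_plate: fixed dark granite surface plate, 300 mm (x) x 225 mm (y), top face 58 mm above the bench. A surface gauge stands on its far (+x) end. Origin: centre of the underside, on the bench
- plate_middle (a point): middle of the surface plate's top face
- setting_block: bystander: steel setting block with bored holes, 25 mm (x) x 76 mm (y) x 51 mm tall, at the back of the other bay. Origin: centre of the underside
- surface_gauge: bystander: scribing block, base 52 x 70 x 26 mm with a spindle 220 mm tall and a scriber needle along y, on the surface plate about 110 mm to +x of its middle. Origin: centre of the underside
- hammer: bystander: hammer with a wooden handle, 300 mm long (x), lying on the bench. Origin: below its middle, on the bench
- screwdriver: bystander: red screwdriver, 210 mm long (x), lying on the bench. Origin: below its middle, on the bench
- centre_punch: bystander: steel centre punch, 120 mm long (x), 11 mm thick, lying on the bench between tray and plate. Origin: below its middle, on the bench
Not all that is in view belongs to the job. Leave any green, orange or yellow look-alike of the v_block alone.

How it is judged:
On the way, in this order (a step that is already met when the one before it is completed fails the run):
1. the tin in front of the V-block is moved aside and stands on the bench, while the V-block is still in its place (horizontal distance between each of red_tin, yellow_tin and v_block above 0.1 m and height (world z) of each of red_tin, yellow_tin below 0.012 m and contact force between the fingers and red_tin below 0.1 N and contact force between the fingers and yellow_tin below 0.1 N and distance of v_block from where it was at the start of the episode below 0.025 m), for 0.2 s.
2. the V-block stands released, groove up, in the middle of the surface plate and square with it (horizontal distance between v_block and plate_middle below 0.05 m and height (world z) of v_block between 0.054 and 0.063 m and angle between v_block's own z axis and vertical below 0.1 rad and (angle between the x axis of v_block and the x axis of surface_plate, either way round below 0.26 rad or angle between the x axis of v_block and the y axis of surface_plate, either way round below 0.26 rad) and contact force between the fingers and v_block below 0.1 N and linear speed of v_block below 0.02 m/s), for 0.2 s.
At the end, for the whole second after the job is handed in: V-block still and released on the plate, groove up, within 50 mm of its middle and 15 degrees of square (groove either way); both tins upright and still on the tray floor, within 25 mm of where they began and 11 degrees of square with the tray (all of step 2 and distance of each of red_tin, yellow_tin from where it was at the start of the episode below 0.025 m and angle between each of red_tin, yellow_tin's own z axis and vertical below 0.1 rad and angle between the x axis of each of red_tin, yellow_tin and the x axis of tray, either way round below 0.2 rad and height (world z) of each of red_tin, yellow_tin below 0.012 m and linear speed of each of red_tin, yellow_tin below 0.02 m/s); the robot touches nothing.
It fails at once if a tin is tipped more than about 30 degrees (angle between any of red_tin, yellow_tin's own z axis and vertical above 0.5 rad).
It fails at once if the V-block is dropped (falls free faster than 0.35 m/s, about 6 mm) (linear speed of v_block above 0.35 m/s and contact force between the fingers and v_block below 0.01 N).
It fails at once if the other tin, before the setting block, is taken away (horizontal distance between each of red_tin, yellow_tin and setting_block above 0.1 m).
It fails at once if the setting block, the surface gauge or a hand tool is shifted by more than 30 mm (distance of any of setting_block, surface_gauge, hammer, screwdriver, centre_punch from where it was at the start of the episode above 0.03 m).
It also fails if it takes over 72 s, if anything falls off the work surface, if the arm or the gripper's body presses on something with over 40 N, if the wrist force passes 120 N, or if a joint passes its speed limit or range.

## Working session

There is one attempt and no reset: what is moved stays moved. The work goes in short steps, each a Python script; the robot and the scene stay as the last script left them, time stands still between calls to the robot, and variables do not carry over. Pictures are saved under pics/ and viewed, about 8 in all and at most 12, crops included, and the job is handed in when it is done.

```bash
mkdir -p pics; ls; python3 - <<'E'
from workcell import *
import cv2
for n in ("scene","top"):
    im=vision.snapshot(n); cv2.imwrite(f"pics/{n}0.png",im[:,:,::-1])
    c=vision.get_calibration(n); print(n,{k:(v if not hasattr(v,'round') else v.round(3).tolist()) if k not in('R','t') else __import__('numpy').round(v,3).tolist() for k,v in c.items()})
    for t in ["v_block","red_tin","yellow_tin","red_tin_strap","yellow_tin_strap","tray","surface_plate","setting_block","surface_gauge","centre_punch","hammer","screwdriver"]:
        print(t,[([round(float(x),3) for x in d["at"]],round(float(d["p"]),2)) for d in nets.spot_in(t,n)][:4])
print(monitor.current_time_s())
E
```

```text
pics
scene {'fx': 498.8030464000791, 'fy': 498.8030464000791, 'cx': 315.6149455354776, 'cy': 198.49486166295387, 'dist': [-0.038, 0.0, 0.0, 0.0, 0.0], 'R': [[-0.695, 0.719, -0.012], [0.551, 0.522, -0.651], [-0.462, -0.459, -0.759]], 't': [0.405, -0.231, 1.864]}
v_block [([0.684, 0.026, 0.031], 0.83), ([0.418, 0.271, 0.031], 0.76), ([0.573, 0.136, 0.034], 0.7), ([0.702, 0.122, 0.026], 0.66)]
red_tin [([0.552, 0.306, 0.102], 0.65)]
yellow_tin [([0.538, 0.151, 0.103], 0.7)]
red_tin_strap [([0.549, 0.3, 0.107], 0.7)]
yellow_tin_strap [([0.542, 0.155, 0.102], 0.95)]
tray [([0.58, 0.213, 0.015], 0.74)]
surface_plate [([0.582, -0.171, 0.057], 0.78)]
setting_block [([0.588, 0.287, 0.051], 0.84)]
surface_gauge [([0.698, -0.248, 0.084], 0.95)]
centre_punch [([0.586, -0.174, 0.057], 0.28)]
hammer [([0.532, -0.51, 0.023], 0.61), ([0.58, -0.172, 0.058], 0.4), ([0.459, 0.536, 0.021], 0.31)]
screwdriver [([0.459, 0.535, 0.019], 0.54)]
top {'fx': 425.78390495119, 'fy': 425.78390495119, 'cx': 318.21755076222945, 'cy': 199.01392923173577, 'dist': [-0.05, 0.0, 0.0, 0.0, 0.0], 'R': [[-0.02, -1.0, -0.009], [-0.982, 0.022, -0.189], [0.189, 0.005, -0.982]], 't': [0.002, 0.563, 1.375]}
v_block [([0.671, 0.026, 0.03], 0.68), ([0.522, -0.509, 0.025], 0.6), ([0.691, 0.116, 0.031], 0.59), ([0.415, 0.259, 0.031], 0.58)]
red_tin [([0.525, 0.284, 0.126], 0.62)]
yellow_tin [([0.508, 0.131, 0.125], 0.64)]
red_tin_strap [([0.526, 0.286, 0.117], 0.58)]
yellow_tin_strap [([0.504, 0.13, 0.118], 0.94), ([0.452, 0.007, 0.012], 0.71)]
tray [([0.573, 0.208, 0.007], 0.56)]
surface_plate [([0.559, -0.192, 0.059], 0.58)]
setting_block [([0.578, 0.277, 0.051], 0.62)]
surface_gauge [([0.681, -0.246, 0.084], 0.7)]
centre_punch [([0.451, 0.006, 0.011], 0.39), ([0.578, 0.275, 0.053], 0.37)]
hammer [([0.523, -0.509, 0.023], 0.63)]
screwdriver [([0.45, 0.53, 0.024], 0.7)]
1.3
```

View pictures.

View pics/scene0.png

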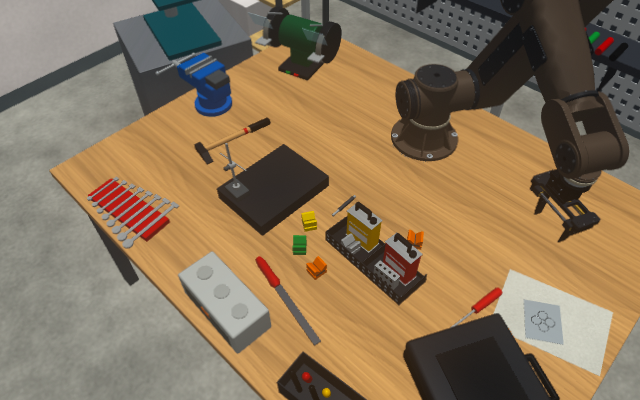

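View pics/top0.png

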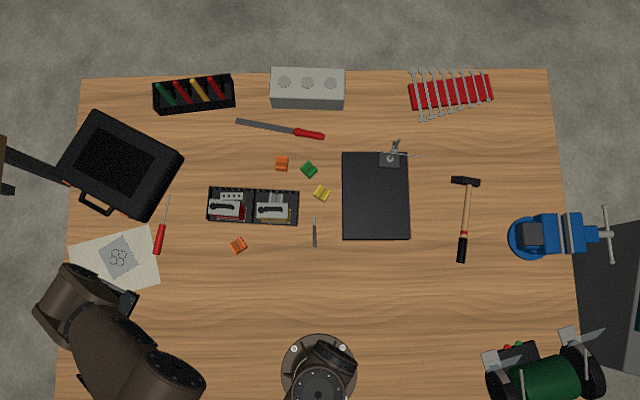

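```bash
cat > h.py <<'E'
import numpy as np, cv2
from workcell import *
def proj(P,cam):
    c=vision.get_calibration(cam); K=np.array([[c['fx'],0,c['cx']],[0,c['fy'],c['cy']],[0,0,1.]])
    R=np.array(c['R']); 
    return cv2.projectPoints(np.array(P,float).reshape(-1,3),cv2.Rodrigues(R)[0],np.array(c['t'],float),K,np.array(c['dist'],float))[0][:,0]
def ray(uv,cam,z):
    c=vision.get_calibration(cam); K=np.array([[c['fx'],0,c['cx']],[0,c['fy'],c['cy']],[0,0,1.]])
    R=np.array(c['R']);t=np.array(c['t'])
    n=cv2.undistortPoints(np.array(uv,float).reshape(-1,1,2),K,np.array(c['dist'],float))[:,0]
    d=np.c_[n,np.ones(len(n))]@R; o=-R.T@t
    return o+d*((z-o[2])/d[:,2])[:,None]
def crop(im,x0,y0,w,h,s,name):
    cv2.imwrite(name,cv2.resize(im[y0:y0+h,x0:x0+w,::-1],None,fx=s,fy=s,interpolation=cv2.INTER_CUBIC))
E
python3 - <<'E'
from h import *
for n in("scene","top"): print(n,proj([[0,0,0],[.268,.565,.215]],n))
a=vision.snapshot("scene"); b=vision.snapshot("top")
A=cv2.resize(a[195:310,320:430],None,fx=5,fy=5,interpolation=cv2.INTER_CUBIC)
cv2.imwrite("pics/c1.png",A[:,:,::-1])
crop(b,200,175,135,80,6,"pics/c2.png")
E
```

```text
scene [[423.6894895  136.77234086]
 [549.21070331 225.27052983]]
top [[318.98312777 371.80092985]
 [121.58760652 292.64873148]]
```

View pics/c1.png

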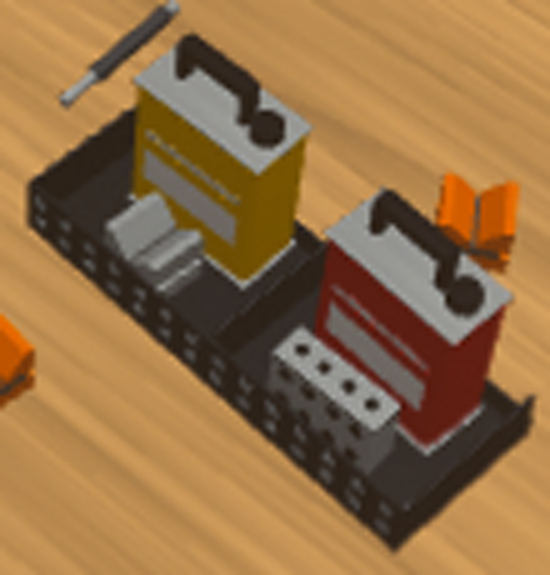

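View pics/c2.png

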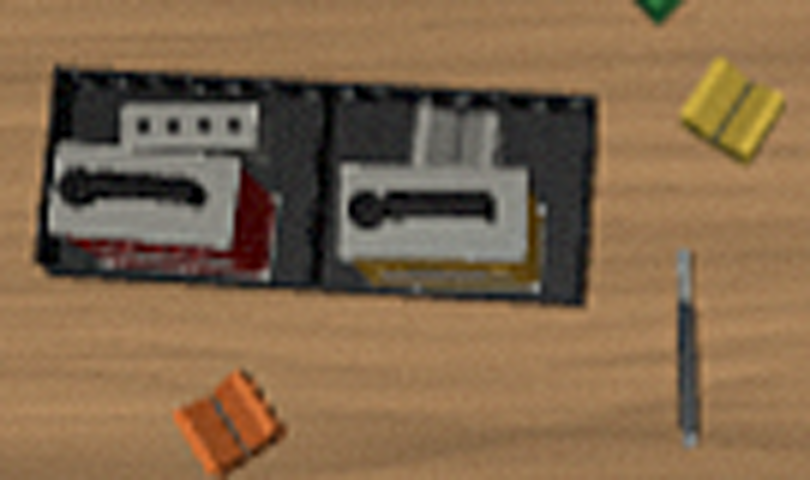

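```bash
cat > m.py <<'E'
from h import *
from scipy.optimize import least_squares
T=lambda L:[((x+.5)/6-.5+200,(y+.5)/6-.5+175) for x,y in L]
S=lambda L:[((x+.5)/5-.5+320,(y+.5)/5-.5+195) for x,y in L]
def fit(nm,pts,g):
    # pts: list of (local xyz, cam, uv)
    def f(p,ret=False):
        c,s=np.cos(p[2]),np.sin(p[2]); r=[]
        for l,cam,uv in pts:
            w=[p[0]+c*l[0]-s*l[1],p[1]+s*l[0]+c*l[1],l[2]]
            r+=list(proj(w,cam)[0]-uv)
        return np.array(r)
    q=least_squares(f,g,x_scale=[.01,.01,.1])
    print(nm,q.x.round(4),"deg",np.degrees(q.x[2]).round(1),"res",q.fun.reshape(-1,2).round(1).tolist()); return q.x
def box(hx,hy,z): return [(hx,hy,z),(hx,-hy,z),(-hx,-hy,z),(-hx,hy,z)]
def mk(loc,cam,uv): return [(l,cam,np.array(u)) for l,u in zip(loc,uv)]
if __name__=="__main__":
    b=box(.025,.05,.123)
    bs=[b[1],b[2],b[3],b[0]]
    fit("yel",mk(b,"top",T([(343,163),(527,167),(527,262),(338,260)]))+mk(bs,"scene",S([(137,80),(193,38),(310,128),(258,172)])),[.52,.13,0])
    fit("red",mk(b,"top",T([(55,145),(240,155),(235,248),(48,235)]))+mk(bs,"scene",S([(325,233),(385,190),(510,297),(457,343)])),[.52,.28,0])
    t=box(.058,.1545,.045); t[2]=t[2][:2]+(.02,); t[3]=t[3][:2]+(.02,)
    fit("tray",mk(t,"top",T([(55,67),(600,95),(585,303),(38,265)]))+mk(t[:2],"scene",S([(395,530),(30,185)])),[.57,.2,0])
    v=box(.02,.0225,.043)
    fit("vb",mk(v[:2],"top",T([(420,105),(497,108)]))+mk(v[:2],"scene",S([(155,268),(108,228)])),[.57,.13,0])
    p=box(.15,.1125,.058)
    fit("plate",mk([p[0],p[2],p[3]],"top",[(342,153),(410,239),(343,239)])+mk([p[1],p[2],p[3],p[0]],"scene",[(219,189),(284,145),(329,179),(263,223)]),[.57,-.18,0])
E
python3 m.py
```

```text
yel [ 0.5184  0.1394 -0.0428] deg -2.5 res [[-0.5, -0.2], [0.1, -0.3], [-0.5, -0.6], [-0.5, -0.9], [-0.7, -0.9], [-0.3, -1.4], [1.2, -0.7], [0.1, 0.0]]
red [ 0.5315  0.2935 -0.0867] deg -5.0 res [[0.1, -0.9], [0.1, -0.6], [-0.7, -0.6], [-0.6, -0.5], [-0.3, -0.5], [-0.1, -1.3], [1.4, -1.0], [-0.1, -0.1]]
tray [ 0.5538  0.216  -0.0927] deg -5.3 res [[-0.2, -2.1], [-1.1, -0.5], [-0.9, -0.4], [0.5, -0.5], [1.0, -2.6], [-0.1, -1.0]]
vb [ 0.571   0.1357 -0.0751] deg -4.3 res [[-0.4, -0.1], [-0.0, 0.1], [0.4, 0.4], [-0.6, -0.7]]
plate [ 0.5731 -0.1991 -0.0193] deg -1.1 res [[-1.4, -1.4], [0.1, 0.1], [-1.4, 0.3], [-1.9, -1.4], [0.5, -2.3], [1.2, -4.0], [-0.9, 3.0]]
```

```bash
cat >> h.py <<'E'
from scipy.spatial.transform import Rotation as Ro
def down(yaw):
    c,s=np.cos(yaw),np.sin(yaw)
    return Ro.from_matrix(np.array([[c,s,0],[s,-c,0],[0,0,-1]])).as_quat()
def q_for(p,yaw):
    best=None
    for k in(0,np.pi,-np.pi):
        j=kinematics.ik(p,down(yaw+k))
        if j is not None and (best is None or abs(j[5])<abs(best[0][5])): best=(j,down(yaw+k))
    return best[1]
def g(x,y,z): return [x,y,z+.006]   # TCP so that the grasp point is at xyz
def st(s): print(s,round(monitor.current_time_s(),1),np.round(monitor.current_ee_pos(),4),np.round(monitor.current_wrist_force(),1),round(monitor.current_opening(),4))
E
cat > a.py <<'E'
from m import *
print("strap ray",ray(T([(440,206),(200+0,190)]),"top",.155)[0], ray(S([(225,75)]),"scene",.155)[0])
x,y,yaw=.5184,.1394,-.05
q=q_for(g(x,y,.25),yaw)
bot.move_pose(g(x,y,.25),q); st("above")
jaws.grip(.06,40)
hit=bot.move_straight(g(x,y,.150),q,.12,guard=8); st(("down",hit))
if hit: raise SystemExit
jaws.grip(0,40); st("gripped")
bot.move_straight(g(x,y,.155),q,.03); st("lift5")
im=vision.snapshot("scene"); crop(im,300,150,160,120,5,"pics/g1.png")
E
python3 a.py
```

```text
strap ray [0.51495642 0.13126799 0.155     ] [0.52504684 0.14312405 0.155     ]
above 3.2 [0.5183 0.1401 0.256 ] [ 0.2 -0.1 -0.2] 0.0951
('down', False) 5.0 [0.5187 0.1394 0.1566] [-0.1  0.8  1. ] 0.0602
gripped 5.8 [0.5183 0.1394 0.156 ] [ 0.3 -0.3  0.6] 0.0134
lift5 6.1 [0.5184 0.1394 0.1611] [ 0.2  0.6 -4.2] 0.0133
```

```bash
cat > b.py <<'E'
from h import *
x,y,yaw=.5184,.1394,-.05
q=np.array(monitor.current_orientation())
bot.move_straight(g(x,y,.23),None,.12); st("up")
bot.move_straight(g(.415,.130,.23),None,.12)
hit=bot.move_straight(g(.415,.130,.153),None,.08); st("near")
hit=bot.move_straight(g(.415,.130,.143),None,.02,guard=3); st(("touch",hit))
jaws.grip(.06); bot.hold(.3); st("open")
bot.move_straight(g(.415,.130,.25),None,.2)
vision.snapshot("scene");
im=vision.snapshot("scene"); crop(im,300,170,150,115,5,"pics/g2.png")
im=vision.snapshot("top"); crop(im,200,170,130,100,6,"pics/g3.png"); st("end")
E
python3 b.py
```

```text
up 6.9 [0.518  0.1393 0.2354] [-0.4 -0.3 -3.8] 0.0134
near 9.0 [0.4152 0.13   0.1593] [ 0.   0.2 -3.5] 0.0137
('touch', True) 9.4 [0.4151 0.1301 0.1527] [0.4 1.7 0.5] 0.0133
open 10.7 [0.4147 0.13   0.1525] [ 0.3  1.  -0.4] 0.0604
end 11.5 [0.4146 0.1299 0.2548] [ 0.6  0.5 -0.8] 0.0602
```

View pics/g2.png

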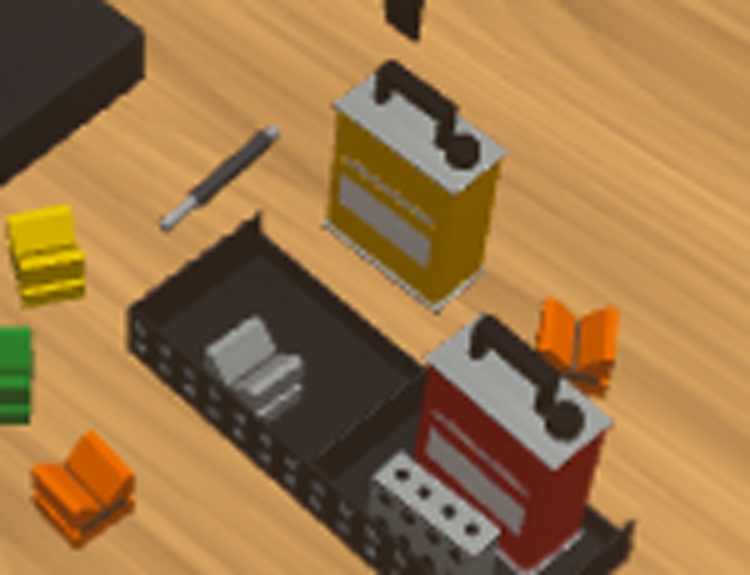

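View pics/g3.png

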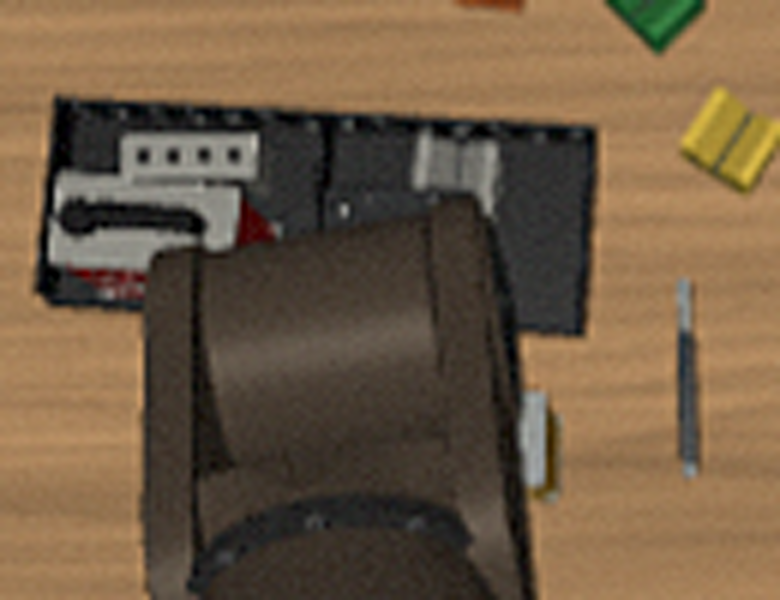

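```bash
cat > c.py <<'E'
from m import *
v=box(.02,.0225,.043); S2=lambda L:[((a+.5)/5-.5+300,(b+.5)/5-.5+170) for a,b in L]; T2=lambda L:[((a+.5)/6-.5+200,(b+.5)/6-.5+170) for a,b in L]
x,y,yaw=fit("vb",mk(v[:2],"top",T2([(420,131),(498,136)]))+mk([v[0],v[1],v[2],v[3]],"scene",S2([(248,390),(207,350),(258,318),(302,360)])),[.57,.13,0])
gy=yaw+np.pi/2
q=q_for(g(x,y,.15),gy)
print(kinematics.ik(g(x,y,.033),q))
jaws.grip(.075,45)
bot.move_pose(g(x,y,.17),q); st("above")
im=vision.snapshot("scene"); crop(im,300,140,150,115,5,"pics/g4.png")
hit=bot.move_straight(g(x,y,.032),q,.1,guard=6); st(("down",hit))
im=vision.snapshot("scene"); crop(im,300,140,150,115,5,"pics/g5.png")
E
python3 c.py
```

```text
vb [ 0.572   0.1358 -0.1543] deg -8.8 res [[0.1, -0.2], [0.2, 0.7], [0.8, 1.2], [-0.5, -0.5], [-0.6, -0.6], [0.2, 0.5]]
[ 1.20736374e-01  7.02362968e-01  1.81532718e+00 -4.44089210e-16
  6.23902508e-01 -1.29578766e+00]
above 13.3 [0.5718 0.1358 0.1762] [-0.2 -0.1 -0.3] 0.0747
('down', False) 14.9 [0.5723 0.1358 0.0385] [-0.5  0.1 -0.1] 0.0749
```

View pics/g5.png

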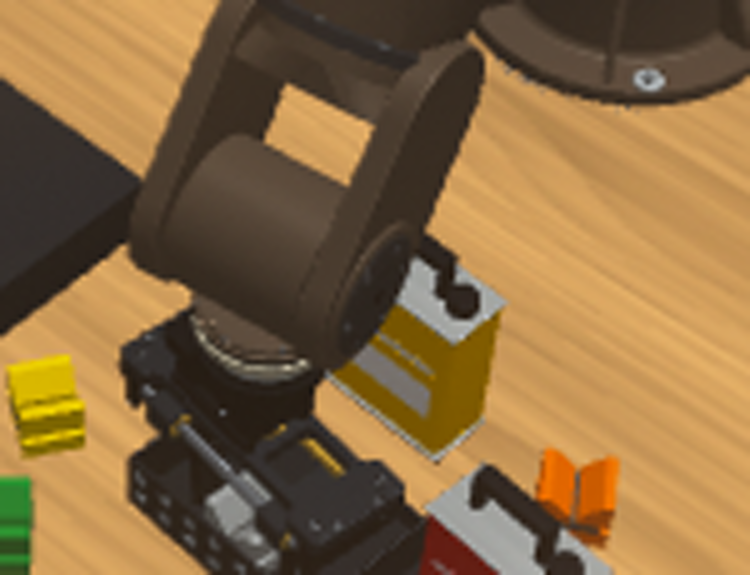

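```bash
cat > d.py <<'E'
from h import *
p=np.array(monitor.current_ee_pos())
jaws.grip(.02,45); st("grip")
assert .042<monitor.current_opening()<.048
bot.move_straight(g(p[0],p[1],.05),None,.06); st("lift")
bot.move_straight(g(p[0],p[1],.19),None,.15)
X,Y=.562,-.197
q=q_for(g(X,Y,.19),np.pi/2-.025)
bot.move_straight(g(X,Y,.19),q,.13); st("over")
bot.move_straight(g(X,Y,.10),None,.1)
im=vision.snapshot("scene"); crop(im,200,110,150,115,5,"pics/p1.png")
hit=bot.move_straight(g(X,Y,.080),None,.015,guard=4); st(("touch",hit))
E
python3 d.py
```

```text
grip 15.6 [0.572  0.1357 0.0381] [-0.9 -0.3  2.2] 0.045
lift 16.0 [0.5724 0.1358 0.0564] [ 0.1  0.  -4.5] 0.0448
over 20.3 [ 0.562  -0.1968  0.196 ] [-0.2 -0.1 -4.1] 0.045
('touch', True) 22.2 [ 0.5619 -0.197   0.093 ] [-0.2 -0.5  4.6] 0.045
```

View pics/p1.png

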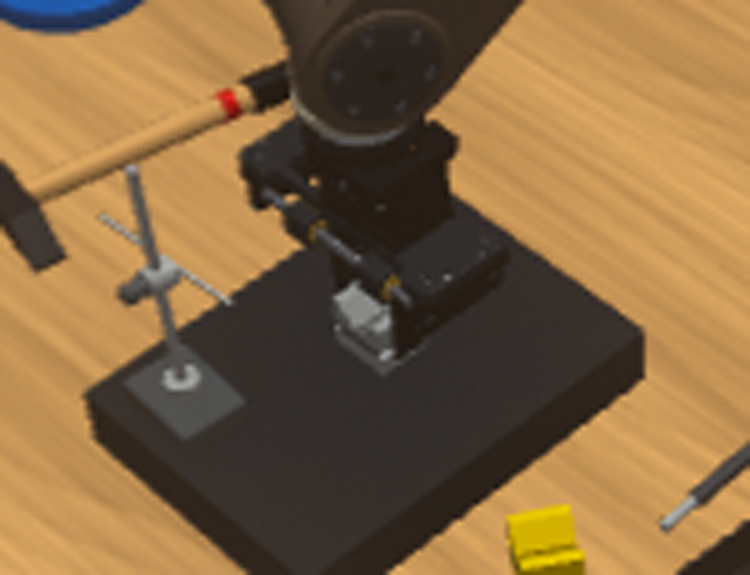

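```bash
cat > e.py <<'E'
from m import *
p=np.array(monitor.current_ee_pos())
jaws.grip(.075,40); bot.hold(.4); st("open")
bot.move_straight([p[0],p[1],.25],None,.15)
x,y,yaw=.415,.130,-.05
q=q_for(g(x,y,.25),yaw)
bot.move_pose(g(x,y,.25),q); st("above tin")
im=vision.snapshot("scene"); crop(im,200,110,150,115,5,"pics/p2.png")
jaws.grip(.06,40)
hit=bot.move_straight(g(x,y,.147),q,.12,guard=8); st(("down",hit))
if hit: raise SystemExit
jaws.grip(0,40); st("gripped")
bot.move_straight(g(x,y,.23),None,.12); st("up")
X,Y=.5225,.1390
q=q_for(g(X,Y,.23),-.08)
bot.move_straight(g(X,Y,.23),q,.12)
bot.move_straight(g(X,Y,.185),None,.1); st("over tray")
im=vision.snapshot("scene"); crop(im,300,170,150,115,5,"pics/p3.png")
E
python3 e.py
```

```text
open 23.4 [ 0.5614 -0.1967  0.0922] [ 0.4  0.3 -0.2] 0.075
above tin 25.9 [0.4156 0.1296 0.2559] [ 0.4  0.9 -0.4] 0.0751
('down', False) 27.5 [0.4153 0.1301 0.1535] [-0.2 -0.1  0.5] 0.06
gripped 28.3 [0.415 0.13  0.153] [ 0.6  0.6 -0.4] 0.0137
up 29.1 [0.4146 0.1299 0.2353] [-0.1  0.5 -3.9] 0.0136
over tray 30.8 [0.5227 0.139  0.1914] [ 0.5 -0.7 -4.7] 0.0135
```

View pics/p2.png

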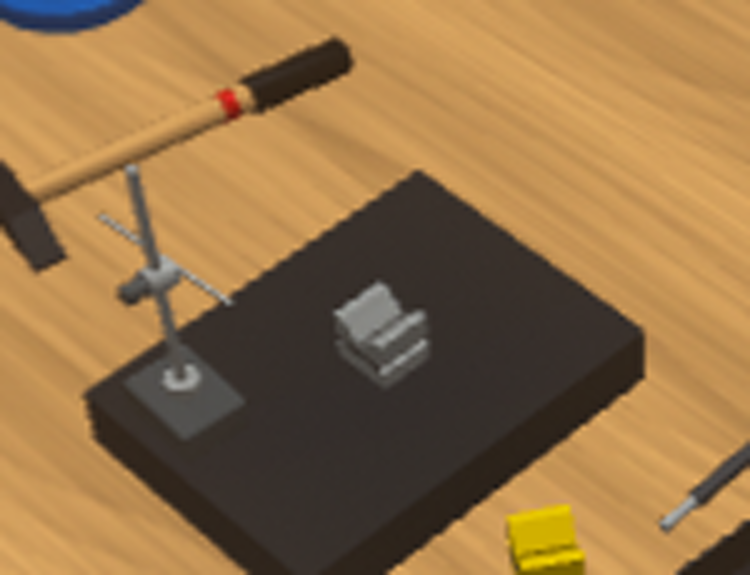

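View pics/p3.png

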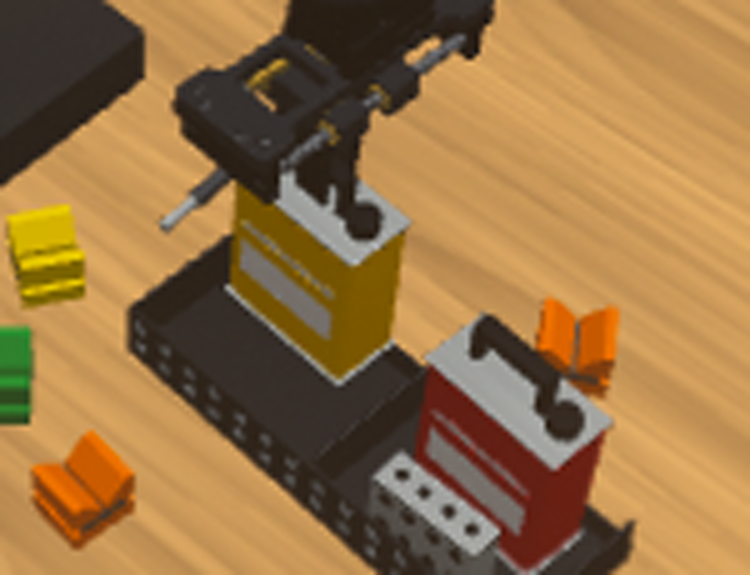

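```bash
cat > f.py <<'E'
from m import *
X,Y=.5245,.1390
bot.move_straight(g(X,Y,.158),None,.06)
hit=bot.move_straight(g(X,Y,.144),None,.02,guard=3); st(("touch",hit))
jaws.grip(.06); bot.hold(.3)
bot.move_straight(g(X,Y,.27),None,.15)
bot.movej([1.022,.491,1.559,0,1.092,-.106]); bot.hold(.5); st("end")
a=vision.snapshot("scene"); crop(a,200,110,230,190,3.5,"pics/f1.png") if 0 else cv2.imwrite("pics/f1.png",cv2.resize(a[120:310,190:440,::-1],None,fx=3.2,fy=3.2,interpolation=cv2.INTER_CUBIC))
b=vision.snapshot("top"); cv2.imwrite("pics/f2.png",cv2.resize(b[140:260,195:425,::-1],None,fx=3.4,fy=3.4,interpolation=cv2.INTER_CUBIC))
E
python3 f.py
```

```text
('touch', True) 31.9 [0.5247 0.139  0.1558] [ 0.6 -1.   3.6] 0.0135
end 36.4 [0.268  0.5645 0.2396] [-0.1  0.4  0.5] 0.06
```

View pics/f1.png

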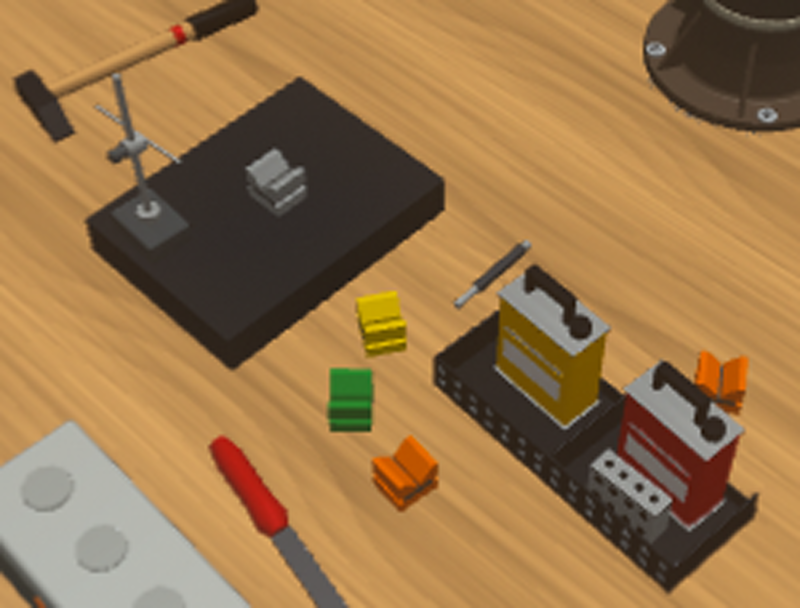

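View pics/f2.png

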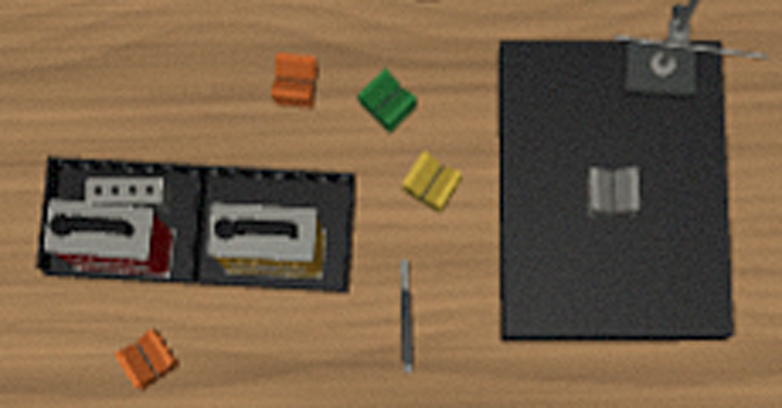

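```bash
python3 -c "
from workcell import *
finish_job(); print(monitor.current_time_s())"
```

```text
the job is handed in; nothing more can be done
the job is handed in; nothing more can be done
```

The V-block is on the surface plate, and the yellow tin, which stood in front of it, is back in the tray. I handed the job in at about 36 s of the 72 s allowed; no verdict is reported.

- **Yellow tin:** I lifted it by its strap onto the bench in front of the tray. Afterwards I set it back about 6 mm behind its old spot, by the commanded position, to keep it clear of the front lip. I aimed to set it within about a degree of square with the tray.
- **V-block:** I gripped it across its 45 mm sides and lowered it until it touched the plate at the expected height. The last pictures show it groove up, square with the plate and about at its middle.
- **Last checks:** The final pictures show both tins upright in the tray. The red tin, setting block, gauge, centre punch, hammer and look-alikes look undisturbed. The screwdriver was outside those crops, and the arm did not go near it except when parking. The arm is parked clear of everything.
- **Disagreements:** The networks' positions from the two cameras differed by 1–3 cm, so I measured from corner points in both pictures with the calibration. My two fits of the V-block's yaw gave −4° and −9°. The jaws squared it up when they closed on it. The plate fit was rough, up to 4 pixels off at one corner. I did not measure the final poses to the millimetre.

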